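# Sound the bores of a slanted punch rack

### The arm

A 7-joint arm with a two-finger parallel gripper is mounted at the origin on the work surface. World frame = base frame: x ahead of the robot, y to its left, z up, the work surface at z = 0. Lengths are in m, angles in rad, forces in N, time in s.
With the tool pointing down it reaches from about 0.425 to 0.925 m from the base axis. Payload 6.8 kg.
Tool frame: the origin (TCP) lies at the very end of the fingers, on their centre line; the grasp point (between the pads) lies 19 mm behind it; z points along the fingers, y is the line along which they close (so a half turn about z gives the same grasp; the last joint's range is limited). The gripper opens to 85 mm and grips with 20 to 120 N. Pads are 22 mm wide; open, the fingers measure 114 mm over their backs; the gripper's body (76 mm by 85 mm) begins 54 mm behind the grasp point. The pads swing forward as they close: fully open they stand 13 mm farther back than shut.
Start: joints at [-1.377, 0.477, 0.022, 1.555, -0.011, 1.109, -0.083], TCP at [0.201, 0.645, 0.231] pointing down, gripper open.
Joint ranges: [-2.96, 2.96], [-0.34, 2.1], [-1.41, 1.46], [0.24, 2.44], [-1.37, 4.51], [0.17, 1.92], [-2.96, 2.96]. Speed limits (rad/s): [2.39, 2.39, 3.14, 3.14, 3.14, 3.14, 3.14].

### API

Orientations are given as a rotation vector (axis times angle).
In Python, from bench import monitor, optics, r gives the robot as it stands.
- The arm moves only by the shell command python3 -m crank 'ROWS' [OPENING] [FORCE]. ROWS is JSON, a list of rows, each a list of 2 entries, a list of its own where there are three numbers: the shift along the tool's x, y, z in cm, then the turn, a rotation vector about the tool's x, y, z in rad. A call has 1 to 5 rows; each row shifts and turns the commanded pose from where the row before left it, along the tool's axes as they then stand; what a row does not reach is not made up. A row lasts 1/10 s, in which the tool goes at most 50 mm and 8.59 degrees, less where a joint would pass 70% of its speed; a pose out of reach is approached as far as the arm can. A call is refused whole if a number of a shift passes 5 or a number of a turn 0.15, either way. A call with a gripper value outside its range is refused whole. OPENING is the finger opening in cm, from 0 to 8.54, set as the call begins (- or left out, the last holds). The fingers move at their own pace and stop on an object; FORCE is the grip in N (left out, the last holds). Time passes only in rows, so rows that do not move let the fingers close. It gives the time, the measured TCP pose, the force, the opening and the grip force at its end, in the units of the state.
- monitor.get_obs(): the state, without advancing time (a new reading comes with each control period).
- optics.grab_frame(name): name is "scene" or "top"; returns (picture, depth): 480x640x3 uint8, red, green, blue; 480x640 float32, m along the optical axis (not along the pixel's ray), 0 where there is no reading.
- optics.camera_model(name): a dict with "vertical_fov" (degrees; the focal length in pixels is half the picture's height over the tangent of half this angle, whatever the lens; pixels are square), "cx", "cy" (the principal point, pixels), "R" (3x3) and "t" (3): a world point X has camera coordinates R X + t. Camera axes: x right, y down, z forward; pixel columns grow to the right and rows downward; lengths in m; the calibration is good to about 2 mm. A picture is of the moment at which its call begins. camera_model takes no time and is no camera call.
- r.hand_in(): hands the job in; it is judged then, once.
The state is a dict: "clock": time; "joints": joint angles; "qvel": joint speeds; "tau": joint torques, N m; "tcp_pos": TCP position; "orientation": TCP orientation; "contact_force": force on the tool from outside, world axes, zero at the start; "moment": the same for the moment, N m; "grip_width": finger opening in m; "gripper_force": force on a finger pad.
Only numpy, scipy, OpenCV 4.12 (cv2) and the standard library are available. Lean on these libraries where they do the work, as an engineer would, in place of code of your own. Each camera call takes 0.05 s, during which the arm holds its last target. There are 200 camera calls.

### The job

Take the depth rod from its steel holder and sound the three bores of the slanted wooden punch rack, in the order red, yellow, blue: lower the rod into each until it bottoms and its orange spring feeler gives by a few millimetres, gently, never driving the feeler right in to its stop. Their depths are 50, 65 and 80 mm, in unknown order: read each from how far the rod goes in, then leave the rod standing on the bottom of the 65 mm bore, let go of it, and leave the other things on the bench where they are.

Things in the scene. Friction and masses are not known exactly. Their poses are not given: they have to be found in the camera images.
- rod_grip (a point): Centre of the square light-wood handle of the depth rod (handle 26 x 26 mm across, 53 mm long; its flats face the x and y axes of this frame). The rod is 170 mm long, 130 g give or take a third; z runs along the rod from tip to handle. Below the handle is a 22 mm brass collar 6 mm thick, then a round steel shaft 12 mm in diameter with dark ring marks every 10 mm.
- rod_tip (a point): Lower end of the depth rod: the end of its orange feeler when not pressed in, 143 mm from rod_grip along the rod; same axes. The point is fixed to the rod and does not move with the feeler. The feeler is 10 mm in diameter and stands 14 mm out of the shaft.
- feeler (a joint): How far the orange spring feeler is pushed up into the rod, in m: 0 free, 0.012 at its stop. It begins to give at 2.5 N and takes 0.6 N more per mm (4.3 N at 3 mm, 9.7 N at the stop). The rod's own weight does not press it in.
- holder: Fixed dark steel block 85 x 85 x 50 mm, origin at the centre of its underside. The rod starts upright in its central blind hole, 15 mm across and 40 mm deep (rod tip 10 mm above the bench).
- rack: Fixed slanted wooden punch rack: dark base plate 135 x 200 x 12 mm (origin at the centre of its underside) carrying a block 70 x 180 x 105 mm whose top leans 15 degrees towards -x of this frame. Three bores in a row, 50 mm apart, red, yellow, blue along -y.
- bore_red (a point): Centre of the mouth of the red-framed bore in the rack's top face, about 113 mm above the bench. z points out along the bore's axis, 15 degrees from vertical; y is level, along the row. Bore 18 mm in diameter, 2 mm chamfer, flat bottom; depth 50, 65 or 80 mm (each true to 2 mm), one of each, unknown which.
- bore_yellow (a point): Centre of the mouth of the yellow-framed bore in the rack's top face, about 113 mm above the bench. z points out along the bore's axis, 15 degrees from vertical; y is level, along the row. Bore 18 mm in diameter, 2 mm chamfer, flat bottom; depth 50, 65 or 80 mm (each true to 2 mm), one of each, unknown which.
- bore_blue (a point): Centre of the mouth of the blue-framed bore in the rack's top face, about 113 mm above the bench. z points out along the bore's axis, 15 degrees from vertical; y is level, along the row. Bore 18 mm in diameter, 2 mm chamfer, flat bottom; depth 50, 65 or 80 mm (each true to 2 mm), one of each, unknown which.
- candle: Bystander: pale wax-coloured candle, 68 mm across, 120 mm tall. Leave it alone.
- tape: Bystander: black roll of tape lying flat, 90 mm across, 24 mm high. Leave it alone.
- mallet: Bystander: brass-headed mallet with light wooden handle, 260 mm long, lying. Leave it alone.
- bowl: Bystander: white bowl, 110 mm across, 50 mm high. Leave it alone.
- awl: Bystander: awl with dark wooden handle, 160 mm long, lying between rack and holder. Leave it alone.
- jar: Bystander: amber jar with steel cap, 80 mm across, 100 mm tall. Leave it alone.
- wax: Bystander: yellow block of wax, 100 x 60 x 30 mm. Leave it alone.

How it is judged:
By the outcome, as a careful person would: the job done as asked, in the order asked, and still so for the second after the job is handed in, with the robot touching nothing.
It also fails if it takes over 72 s, if anything falls off the work surface, if the arm or the gripper's body presses on something with over 40 N, if the wrist force passes 120 N, or if a joint passes its speed limit or range.

## Working session

There is one attempt and no reset: what is moved stays moved. The work goes in short steps, Python scripts to look and compute and a shell command to move; the robot and the scene stay as the last step left them, time stands still between calls to the robot, and variables do not carry over. Pictures are saved under pics/ and viewed, at most 10 in all, crops included, and the job is handed in when it is done.

```bash
ls; mkdir -p pics; python3 - <<'E'
from bench import monitor, optics, r
import cv2,numpy as np
print(monitor.get_obs())
for n in("scene","top"):
    p,d=optics.grab_frame(n); cv2.imwrite(f"pics/{n}0.png",p[:,:,::-1]); np.savez(f"{n}0.npz",p=p,d=d)
    print(n,optics.camera_model(n), (d>0).mean())
E
```

```text
pics
{'clock': 0.0, 'joints': array([-1.37709727,  0.47781132,  0.02231519,  1.55646818, -0.01156135,
        1.10930174, -0.08305762]), 'qvel': array([ 0.0001026 , -0.00044713,  0.00088811, -0.00105091,  0.00085553,
        0.00063998, -0.00157975]), 'tau': array([-9.55179858e-04, -5.96449149e+01,  1.60750654e+00, -2.81188291e+01,
        1.24793197e-02,  9.43943218e-03,  1.23641402e-05]), 'tcp_pos': array([0.20043962, 0.64391934, 0.23031064]), 'orientation': array([-4.72145924e-01, -3.10569970e+00,  2.90705367e-03]), 'contact_force': array([ 1.23932995, -0.17414217,  0.09392055]), 'moment': array([-0.0442406 ,  0.01326715, -0.01539614]), 'gripper_force': 0.0, 'grip_width': 0.0854234889269131}
scene {'vertical_fov': 42.6056725492882, 'cx': 310.1847479243403, 'cy': 241.5077441608924, 'R': array([[ 0.85042745,  0.5259    , -0.01422507],
       [ 0.32943742, -0.55342182, -0.76498057],
       [-0.41017575,  0.6458742 , -0.64389624]]), 't': array([-0.44433838, -0.10067806,  1.6252099 ])} 0.9959830729166667
top {'vertical_fov': 50.52029464365365, 'cx': 318.0161324949893, 'cy': 241.15497399837975, 'R': array([[-0.02308531, -0.99949071,  0.02203134],
       [-0.99256927,  0.0202808 , -0.11997885],
       [ 0.11947094, -0.02463738, -0.99253196]]), 't': array([-0.01439396,  0.55455172,  1.15681652])} 0.9958430989583333
```

View pics/scene0.png

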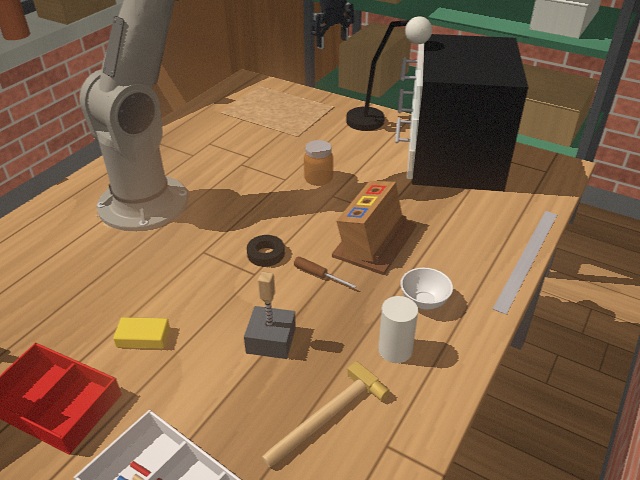

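View pics/top0.png

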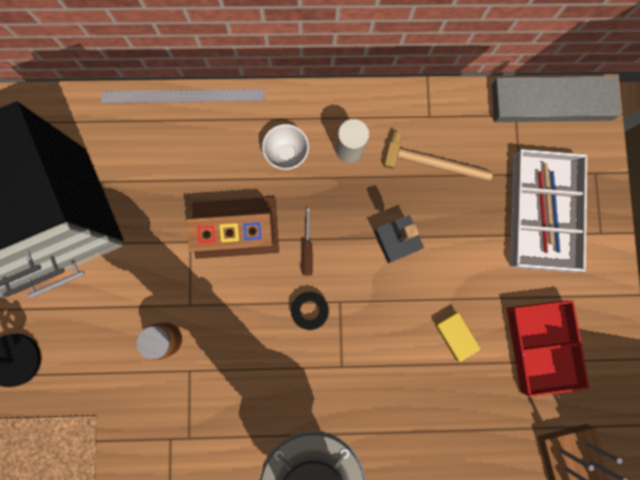

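The scene view shows the holder with rod at (268,310), and rack bores red (376,189), yellow (367,201), blue (357,212). The top view shows the handle at (410,231), the holder at (400,238), and the bores at (206,234), (229,233), (252,231).

```bash
cat > h.py <<'E'
import numpy as np,cv2
from bench import optics
def cam(n):
    c=optics.camera_model(n); return 240/np.tan(np.radians(c["vertical_fov"]/2)),c["cx"],c["cy"],np.array(c["R"]),np.array(c["t"])
def ray(n,u,v):
    f,cx,cy,R,t=cam(n); o=-R.T@t; d=R.T@np.array([(u-cx)/f,(v-cy)/f,1]); return o,d
def plane(n,u,v,z):
    o,d=ray(n,u,v); return o+d*(z-o[2])/d[2]
def cloud(n,d):
    f,cx,cy,R,t=cam(n); v,u=np.mgrid[:480,:640]
    P=np.stack([(u-cx)/f*d,(v-cy)/f*d,d],-1)-t; return P@R
def tri(a,b):
    (o1,d1),(o2,d2)=ray("scene",*a),ray("top",*b)
    s=np.linalg.lstsq(np.stack([d1,-d2],1),o2-o1,rcond=None)[0]
    p,q=o1+s[0]*d1,o2+s[1]*d2; return (p+q)/2,np.linalg.norm(p-q)
E
python3 - <<'E'
from h import *
np.set_printoptions(precision=4,suppress=True)
box={"scene":(335,175,400,225),"top":(190,215,270,250)}
C={}
for n in("scene","top"):
    z=np.load(n+"0.npz");P=cloud(n,z["d"]);hsv=cv2.cvtColor(z["p"],cv2.COLOR_RGB2HSV).astype(int)
    H,S,V=hsv[...,0],hsv[...,1],hsv[...,2]
    x0,y0,x1,y1=box[n];B=np.zeros(H.shape,bool);B[y0:y1,x0:x1]=1
    for k,m in dict(red=((H<6)|(H>174))&(S>150),yellow=(H>21)&(H<32)&(S>140)&(V>120),blue=(H>105)&(H<130)&(S>80)).items():
        m=(m&B).astype(np.uint8); nn,l,st,ce=cv2.connectedComponentsWithStats(m); i=1+st[1:,4].argmax()
        cs,_=cv2.findContours((l==i).astype(np.uint8),0,2); rc=cv2.minAreaRect(cs[0])
        mm=l==i; C[n,k]=np.array(rc[0]); print(n,k,st[i],"rect",rc,"cloud med",np.median(P[mm],0))
    # table check, handle, holder
    print("table z",np.median(P[300:330,200:230] if n=="scene" else P[380:400,250:270],(0,1))if 1 else 0)
    g=(P[...,2]>.12)&(P[...,2]<.2); 
    b=(245,265,290,330) if n=="scene" else (385,215,430,265)
    m=np.zeros_like(g);m[b[1]:b[3],b[0]:b[2]]=1
    Q=P[m&g]; print("handle n",len(Q),Q.min(0),Q.max(0))
    T=(m&g&(P[...,2]>Q[:,2].max()-.006)); vv,uu=np.where(T); print("top px",uu.mean(),vv.mean(),len(uu),P[T].mean(0),cv2.minAreaRect(P[T][:,:2].astype(np.float32)*1000), cv2.minAreaRect(np.stack([uu,vv],1).astype(np.float32)))
    m=np.zeros_like(g);m[300:365,235:305]=n=="scene"
    if n=="top": m[205:270,365:435]=1
    T=m&(abs(P[...,2]-.05)<.005); print("holder top",P[T].mean(0),cv2.minAreaRect(P[T][:,:2].astype(np.float32)*1000))
for k in("red","yellow","blue"): print(k,tri(C["scene",k],C["top",k]), plane("scene",*C["scene",k],.113),plane("top",*C["top",k],.113))
a=cv2.resize(np.load("scene0.npz")["p"][255:365,230:310],None,fx=5,fy=5,interpolation=2)
b=cv2.resize(np.load("top0.npz")["p"][200:270,365:435],None,fx=5.5,fy=5.5,interpolation=2)
o=np.zeros((550,785,3),np.uint8);o[:,:400]=a;o[:385,400:785]=b;cv2.imwrite("pics/c1.png",o[...,::-1])
E
```

```text
scene red [366 185  20   9  65] rect ((375.5, 189.0), (8.0, 19.0), 90.0) cloud med [0.566  0.2204 0.1147]
scene yellow [357 196  20  10  80] rect ((366.4862060546875, 200.16552734375), (18.43609619140625, 9.218048095703125), 4.763641834259033) cloud med [0.5689 0.1735 0.1145]
scene blue [348 207  20  10  66] rect ((357.5, 211.5), (9.0, 19.0), 90.0) cloud med [0.5742 0.1213 0.1155]
table z [ 0.4156 -0.2159  0.0001]
handle n 439 [ 0.5472 -0.2294  0.1202] [ 0.5765 -0.1992  0.1835]
top px 265.6896551724138 276.6551724137931 116 [ 0.561  -0.2143  0.1799] ((561.3532104492188, -213.41957092285156), (25.087343215942383, 26.048503875732422), 13.05512809753418) ((265.8448181152344, 276.637939453125), (12.812978744506836, 11.327415466308594), 21.801406860351562)
holder top [ 0.5625 -0.2165  0.05  ] ((560.05419921875, -213.16900634765625), (86.37434387207031, 92.46746826171875), 20.851871490478516)
top red [197 225  19  19 162] rect ((205.88232421875, 233.97056579589844), (17.103321075439453, 17.563499450683594), 85.60128784179688) cloud med [0.5649 0.2195 0.1146]
top yellow [220 224  18  18 120
[... 407 characters left out ...]
4  0.181 ] ((555.80224609375, -216.45339965820312), (23.740659713745117, 25.13494110107422), 13.346216201782227) ((411.5, 230.00003051757812), (11.700427055358887, 11.70042610168457), 71.56504821777344)
holder top [ 0.5523 -0.213   0.0505] ((555.6329956054688, -217.41880798339844), (85.14130401611328, 86.4817123413086), 21.200035095214844)
red (array([0.5672, 0.2203, 0.1154]), np.float64(0.0055043725222084046)) [0.5677 0.2257 0.113 ] [0.5653 0.2192 0.113 ]
yellow (array([0.5696, 0.1707, 0.1149]), np.float64(0.004988267105259738)) [0.5701 0.175  0.113 ] [0.5677 0.1695 0.113 ]
blue (array([0.5721, 0.1206, 0.1156]), np.float64(0.006426100357736174)) [0.5728 0.1261 0.113 ] [0.5698 0.119  0.113 ]
```

View pics/c1.png

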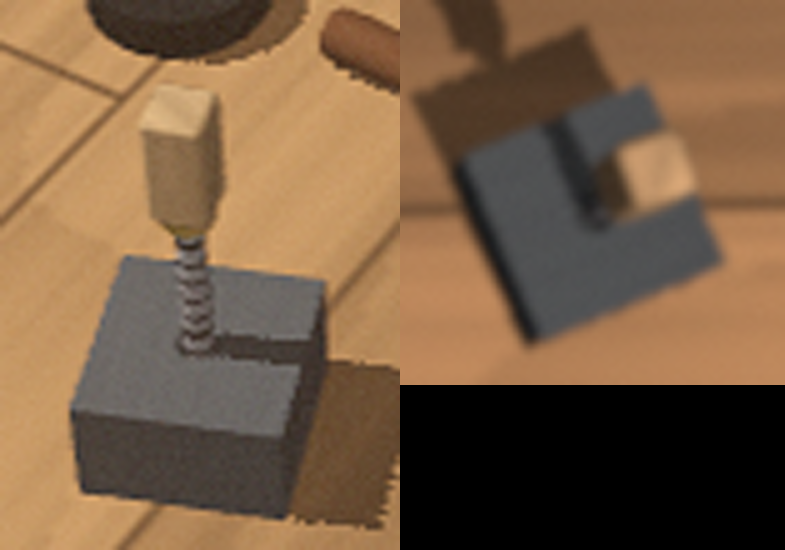

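The crop shows the rod upright in the holder, its handle flats turned about 13° from the world axes. The two cameras disagree by about 5 mm, so I'll average them and refine once the rod is held.

```bash
cat >> h.py <<'E'
from scipy.spatial.transform import Rotation as Ro
from bench import monitor
def rows(p2,R2,step=4.5,ang=.13,cur=None):
    if cur is None:
        s=monitor.get_obs(); p,R=s["tcp_pos"],Ro.from_rotvec(s["orientation"])
    else: p,R=cur
    rel=R.inv()*R2; w=rel.as_rotvec()
    if R2 is R: w=w*0
    d=R.inv().apply(p2-p); N=max(1,int(np.ceil(max(np.linalg.norm(d)*100/step,np.abs(w).max()/ang))))
    A=sum(Ro.from_rotvec(w/N*k).as_matrix() for k in range(N))
    print("N",N,"row",np.round(np.linalg.solve(A,d)*100,2).tolist(),np.round(w/N,4).tolist(),"total shift",np.round(d*100,2),"turn",np.round(w,3))
    return np.array(p2),R2
def tool(z,y):  # z approach dir, y closing dir
    z=np.array(z,float);z/=np.linalg.norm(z);y=np.array(y,float);y-=z*(y@z);y/=np.linalg.norm(y)
    return Ro.from_matrix(np.stack([np.cross(y,z),y,z],1))
E
python3 - <<'E'
from h import *
np.set_printoptions(precision=4,suppress=True)
for n,b in(("scene",(335,175,402,230)),("top",(190,213,270,252))):
    P=cloud(n,np.load(n+"0.npz")["d"])[b[1]:b[3],b[0]:b[2]].reshape(-1,3)
    Q=P[(P[:,2]>.1)&(P[:,2]<.135)]
    for _ in range(5):
        c=Q.mean(0);nv=np.linalg.svd(Q-c)[2][2];nv*=np.sign(nv[2]);Q=Q[abs((Q-c)@nv)<.003]
    print(n,len(Q),c,nv,np.degrees(np.arccos(nv[2])))
a=np.radians(13); R2=tool([0,0,-1],[np.cos(a),np.sin(a),0])
c=rows([.42,.3,.26],tool([0,0,-1],[np.cos(.7),np.sin(.7),0]))
rows([.558,-.215,.26],R2,cur=c)
E
```

```text
scene 676 [0.5661 0.1665 0.1117] [-0.1743 -0.0149  0.9846] 10.074259877275866
top 1959 [0.5669 0.1675 0.1137] [-0.2496 -0.0119  0.9683] 14.46954405336243
N 10 row [-3.73, -1.78, -0.29] [-0.0002, 0.0001, 0.0569] total shift [-31.18 -26.32  -2.91] turn [-0.002  0.001  0.569]
N 12 row [-4.38, -0.98, 0.0] [0.0, 0.0, 0.0394] total shift [-48.28 -22.62   0.  ] turn [0.    0.    0.473]
```

```bash
A='[[-3.73,-1.78,-0.29],[0,0,0.057]]'; unset A
python3 -m crank '[[[-3.73,-1.78,-0.29],[0,0,0.057]],[[-3.73,-1.78,-0.29],[0,0,0.057]],[[-3.73,-1.78,-0.29],[0,0,0.057]],[[-3.73,-1.78,-0.29],[0,0,0.057]],[[-3.73,-1.78,-0.29],[0,0,0.057]]]'
python3 -m crank '[[[-3.73,-1.78,-0.29],[0,0,0.057]],[[-3.73,-1.78,-0.29],[0,0,0.057]],[[-3.73,-1.78,-0.29],[0,0,0.057]],[[-3.73,-1.78,-0.29],[0,0,0.057]],[[-3.73,-1.78,-0.29],[0,0,0.057]]]'
python3 -m crank '[[[-4.38,-0.98,0],[0,0,0.039]],[[-4.38,-0.98,0],[0,0,0.039]],[[-4.38,-0.98,0],[0,0,0.039]],[[-4.38,-0.98,0],[0,0,0.039]],[[-4.38,-0.98,0],[0,0,0.039]]]'
python3 -m crank '[[[-4.38,-0.98,0],[0,0,0.039]],[[-4.38,-0.98,0],[0,0,0.039]],[[-4.38,-0.98,0],[0,0,0.039]],[[-4.38,-0.98,0],[0,0,0.039]],[[0,0,0],[0,0,0]]]'
python3 - <<'E'
from h import *
a=np.radians(13); R2=tool([0,0,-1],[np.cos(a),np.sin(a),0])
c=rows([.558,-.215,.26],R2); rows([.558,-.215,.132],R2,cur=c)
E
```

```text
clock: 0.6
tcp_pos: [0.3358, 0.4866, 0.2455]
orientation: [-0.913, -3.006, 0.001]
contact_force: [0.7, -0.3, 0.3]
grip_width: 0.0854
gripper_force: 0.0
clock: 1.1
tcp_pos: [0.4202, 0.2988, 0.2602]
orientation: [-1.33, -2.846, 0.001]
contact_force: [-0.2, -0.4, 0.5]
grip_width: 0.0854
gripper_force: 0.0
clock: 1.6
tcp_pos: [0.5074, 0.0925, 0.2602]
orientation: [-1.599, -2.704, -0.0]
contact_force: [1.0, 0.9, -0.6]
grip_width: 0.0856
gripper_force: 0.0
clock: 2.1
tcp_pos: [0.5468, -0.0881, 0.2605]
orientation: [1.816, 2.56, -0.004]
contact_force: [-1.1, -0.5, 0.3]
grip_width: 0.0851
gripper_force: 0.0
N 3 row [-4.15, -0.89, 0.03] [-0.0002, 0.0012, 0.0367] total shift [-12.34  -3.14   0.1 ] turn [-0.001  0.004  0.11 ]
N 3 row [0.0, 0.0, 4.27] [0.0, 0.0, 0.0] total shift [ 0.   0.  12.8] turn [0. 0. 0.]
```

```bash
python3 -m crank '[[[-4.15,-0.89,0.03],[0,0,0.037]],[[-4.15,-0.89,0.03],[0,0,0.037]],[[-4.15,-0.89,0.03],[0,0,0.037]],[[0,0,0],[0,0,0]]]'
python3 -m crank '[[[0,0,4],[0,0,0]],[[0,0,4],[0,0,0]],[[0,0,3],[0,0,0]],[[0,0,1.8],[0,0,0]],[[0,0,0],[0,0,0]]]'
python3 - <<'E'
from h import *
a=np.radians(13); R2=tool([0,0,-1],[np.cos(a),np.sin(a),0])
rows([.558,-.215,.132],R2); print(Ro.from_rotvec(monitor.get_obs()["orientation"]).as_matrix().round(3))
p,d=optics.grab_frame("scene");p2,d2=optics.grab_frame("top")
o=np.hstack([cv2.resize(p[230:350,220:320],None,fx=4,fy=4),cv2.resize(p2[180:300,360:460],None,fx=4,fy=4)]);cv2.imwrite("pics/g1.png",o[...,::-1])
E
```

```text
clock: 2.5
tcp_pos: [0.5583, -0.214, 0.2595]
orientation: [1.954, 2.458, -0.005]
contact_force: [-0.0, 0.0, 0.5]
grip_width: 0.0858
gripper_force: 0.0
clock: 3.0
tcp_pos: [0.5579, -0.2054, 0.1285]
orientation: [-1.938, -2.465, 0.004]
contact_force: [0.6, -0.3, -0.3]
grip_width: 0.0857
gripper_force: 0.0
N 1 row [-0.94, -0.22, -0.36] [-0.0053, -0.003, 0.0112] total shift [-0.94 -0.22 -0.36] turn [-0.005 -0.003  0.011]
[[-0.236  0.972 -0.006]
 [ 0.972  0.236  0.002]
 [ 0.003 -0.005 -1.   ]]
```

View pics/g1.png

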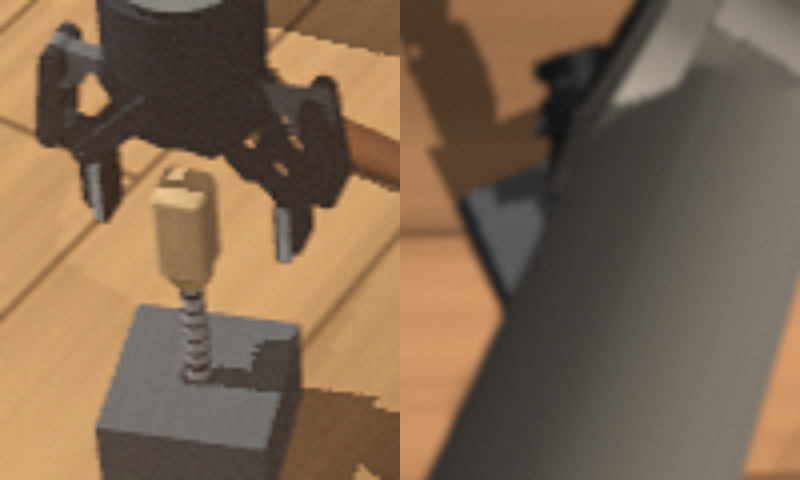

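The handle stands between the open fingers, and the TCP is about 9 mm off in y because a row was clipped. I'll correct that, then grip.

```bash
python3 -m crank '[[[-0.94,-0.22,-0.36],[0,0,0.011]],[[0,0,0],[0,0,0]],[[0,0,0],[0,0,0]]]'
python3 - <<'E'
from h import *
a=np.radians(13); R2=tool([0,0,-1],[np.cos(a),np.sin(a),0])
rows([.558,-.215,.132],R2)
E
python3 -m crank '[[[0,0,0],[0,0,0]],[[0,0,0],[0,0,0]],[[0,0,0],[0,0,0]],[[0,0,0],[0,0,0]],[[0,0,0],[0,0,0]]]' 1.5 40
python3 -m crank '[[[0,0,0],[0,0,0]],[[0,0,0],[0,0,0]],[[0,0,0],[0,0,0]],[[0,0,0],[0,0,0]],[[0,0,0],[0,0,0]]]' 1.5 60
```

```text
clock: 3.4
tcp_pos: [0.5605, -0.2177, 0.1362]
orientation: [1.957, 2.455, 0.001]
contact_force: [-0.1, -0.2, 0.3]
grip_width: 0.085
gripper_force: 0.0
N 1 row [0.32, -0.19, 0.42] [0.0019, 0.001, -0.0019] total shift [ 0.32 -0.19  0.42] turn [ 0.002  0.001 -0.002]
clock: 3.9
tcp_pos: [0.56, -0.2168, 0.135]
orientation: [-1.957, -2.458, 0.0]
contact_force: [-0.6, -0.0, 0.7]
grip_width: 0.0256
gripper_force: 44.3
clock: 4.4
tcp_pos: [0.5599, -0.2168, 0.135]
orientation: [-1.957, -2.458, 0.0]
contact_force: [-0.6, -0.3, 1.6]
grip_width: 0.0251
gripper_force: 61.2
```

```bash
python3 -m crank '[[[0,0,-2],[0,0,0]],[[0,0,-3.5],[0,0,0]],[[0,0,-4],[0,0,0]],[[0,0,-4],[0,0,0]],[[0,0,-2],[0,0,0]]]'
python3 -m crank '[[[0,0,0],[0,0,0]],[[0,0,0],[0,0,0]]]'
cat >> h.py <<'E'
u=np.array([-.2586,-.0118,.966]);u/=np.linalg.norm(u)
b=np.radians(40); RT=tool(-u,[np.cos(b),np.sin(b),0])
E
python3 - <<'E'
from h import *
s=monitor.get_obs();print(s["joints"].round(2),s["contact_force"])
m=np.array([.567,.2225,.114]); rows(m+u*(.045+.125),RT,step=4.3)
P=cloud("scene",optics.grab_frame("scene")[1])
E
```

```text
clock: 4.9
tcp_pos: [0.561, -0.2176, 0.2934]
orientation: [1.955, 2.454, 0.003]
contact_force: [-0.1, 0.0, -1.0]
grip_width: 0.0257
gripper_force: 61.0
clock: 5.1
tcp_pos: [0.5597, -0.2165, 0.2893]
orientation: [-1.956, -2.458, -0.0]
contact_force: [0.3, -0.2, -0.8]
grip_width: 0.0254
gripper_force: 61.1
[-0.23  0.35  0.64  1.71 -0.22  1.16  0.7 ] [ 0.27813103 -0.21990147 -0.76580456]
N 11 row [3.77, 1.42, -0.0] [-0.0219, -0.01, -0.0442] total shift [43.41  6.23  1.13] turn [-0.241 -0.11  -0.486]
```

```bash
python3 -m crank '[[[3.77,1.42,0],[-0.022,-0.01,-0.044]],[[3.77,1.42,0],[-0.022,-0.01,-0.044]],[[3.77,1.42,0],[-0.022,-0.01,-0.044]],[[3.77,1.42,0],[-0.022,-0.01,-0.044]],[[3.77,1.42,0],[-0.022,-0.01,-0.044]]]'
python3 -m crank '[[[3.77,1.42,0],[-0.022,-0.01,-0.044]],[[3.77,1.42,0],[-0.022,-0.01,-0.044]],[[3.77,1.42,0],[-0.022,-0.01,-0.044]],[[3.77,1.42,0],[-0.022,-0.01,-0.044]],[[3.77,1.42,0],[-0.022,-0.01,-0.044]]]'
python3 -m crank '[[[3.77,1.42,0],[-0.022,-0.01,-0.044]],[[0,0,0],[0,0,0]],[[0,0,0],[0,0,0]],[[0,0,0],[0,0,0]]]'
python3 - <<'E'
from h import *
m=np.array([.567,.2225,.114]); rows(m+u*(.045+.125),RT)
p,d=optics.grab_frame("scene");p2,d2=optics.grab_frame("top")
np.savez("s1.npz",p=p,d=d);np.savez("t1.npz",p=p2,d=d2)
o=np.hstack([cv2.resize(p[110:235,330:430],None,fx=4,fy=4),cv2.resize(p2[160:285,160:260],None,fx=4,fy=4)]);cv2.imwrite("pics/r1.png",o[...,::-1])
E
```

```text
clock: 5.65
tcp_pos: [0.5682, -0.0142, 0.2867]
orientation: [1.615, 2.569, 0.081]
contact_force: [0.8, -0.3, -1.4]
grip_width: 0.0257
gripper_force: 60.9
clock: 6.15
tcp_pos: [0.5336, 0.1833, 0.2792]
orientation: [1.273, 2.633, 0.157]
contact_force: [0.8, -0.8, -1.4]
grip_width: 0.0253
gripper_force: 61.0
clock: 6.55
tcp_pos: [0.5231, 0.2189, 0.2773]
orientation: [1.21, 2.639, 0.171]
contact_force: [0.1, -0.2, -1.0]
grip_width: 0.0253
gripper_force: 61.0
N 1 row [0.11, 0.12, -0.08] [-0.0018, 0.0019, -0.0033] total shift [ 0.11  0.12 -0.08] turn [-0.002  0.002 -0.003]
```

View pics/r1.png

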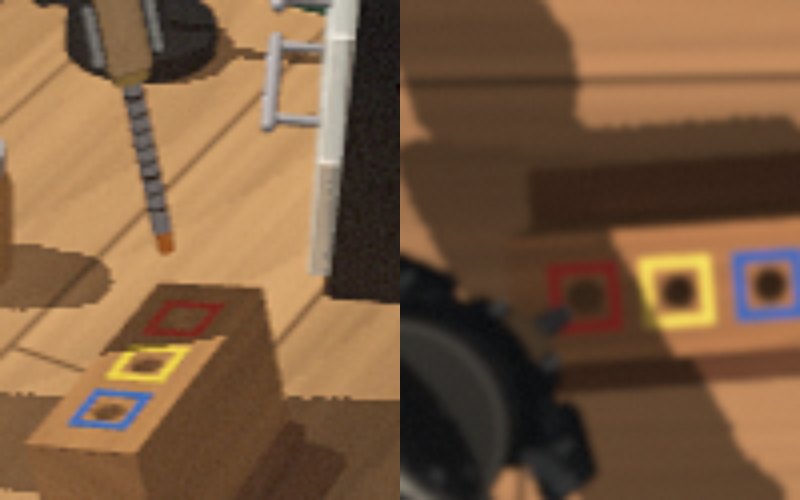

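The scene crop shows the held rod with its tip at about (371.5,173) above the rack and its collar near (362,131). The top view has red, yellow and blue visible with the tip hidden. I'll compare the rod with the robot model.

```bash
cat >> h.py <<'E'
def proj(n,X):
    f,cx,cy,R,t=cam(n); c=R@X+t; return np.array([cx+f*c[0]/c[2],cy+f*c[1]/c[2]])
def rodline(n,p,d,T,lo=.012,hi=.105):
    # fit rod centre line in the picture from depth points near the nominal axis; T=(tcp,R)
    P=cloud(n,d);tip=T[0]+T[1].apply([0,0,.125]);a=-T[1].apply([0,0,1])
    q=P-tip;h=q@a;r=np.linalg.norm(q-h[...,None]*a,axis=-1)
    m=(r<.022)&(h>-.02)&(h<.118)
    v,uu=np.where(m);k=(h[m]>lo)&(h[m]<hi)
    rowsv=[(y,(uu[k&(v==y)].min()+uu[k&(v==y)].max())/2,np.ptp(uu[k&(v==y)])+1) for y in np.unique(v[k]) if (k&(v==y)).sum()>2]
    A=np.array(rowsv);A=A[abs(A[:,2]-np.median(A[:,2]))<=2]; c=np.polyfit(A[:,0],A[:,1],1)
    return c,np.where(m),A,tip,a
E
python3 - <<'E'
from h import *
np.set_printoptions(precision=4,suppress=True)
z=np.load("s1.npz");p,d=z["p"],z["d"];s=monitor.get_obs();T=(s["tcp_pos"],Ro.from_rotvec(s["orientation"]))
c,(v,uu),A,tip,a=rodline("scene",p,d,T)
hsv=cv2.cvtColor(p,cv2.COLOR_RGB2HSV).astype(int)
print("width",np.median(A[:,2]),len(A),"resid",np.std(np.polyval(c,A[:,0])-A[:,1]))
t0,t1=proj("scene",tip),proj("scene",tip+.1*a)
for q in(t0,t1): print("pred",q,"obs u at same row",np.polyval(c,q[1]))
print("slope pred",(t1-t0)[0]/(t1-t0)[1],"obs",c[0])
om=[(uu[i],v[i]) for i in range(len(v)) if hsv[v[i],uu[i],0]<16 and hsv[v[i],uu[i],1]>175 and v[i]>160]
om=np.array(om);print("orange",len(om),om.min(0),om.max(0),om.mean(0)); 
for y in np.unique(om[:,1]): print(y,om[om[:,1]==y,0].min(),om[om[:,1]==y,0].max(),end="; ")
print("pred feeler mid",proj("scene",tip+.007*a))
# cloud estimate of axis offsets
P=cloud("scene",d)[v,uu];q=P-tip;h=q@a
k=(h>.015)&(h<.105);print("cloud perp mean",(q[k]-h[k,None]*a).mean(0))
o,dd=ray("scene",*om.mean(0));print("px->m: du dx etc", [(proj("scene",tip+e)-t0).round(2) for e in(np.eye(3)*.001)])
E
```

```text
width 5.0 36 resid 0.1646018238875021
pred [370.9172 173.2572] obs u at same row 371.61889713610503
pred [362.5727 134.3192] obs u at same row 363.6208160085278
slope pred 0.21430174773355243 obs 0.2054054054054059
orange 14 [369 168] [372 172] [370.9286 170.2143]
168 372 372; 169 369 372; 170 370 372; 171 370 372; 172 370 372; pred feeler mid [370.3528 170.6238]
cloud perp mean [ 0.0025 -0.0001  0.0007]
px->m: du dx etc [array([0.38, 0.12]), array([ 0.2 , -0.21]), array([ 0.02, -0.36])]
```

```bash
python3 - <<'E'
from h import *
m=np.array([.567,.222,.114]); rows(m+u*(.010+.125),RT)
E
python3 -m crank '[[[0.1,0.1,1.5],[0,0,0]],[[0,0,1.5],[0,0,0]],[[0,0,0.5],[0,0,0]],[[0,0,0],[0,0,0]],[[0,0,0],[0,0,0]]]'
python3 - <<'E'
from h import *
np.set_printoptions(precision=4,suppress=True)
m=np.array([.567,.222,.114]); rows(m+u*(.010+.125),RT)
p,d=optics.grab_frame("scene");s=monitor.get_obs();T=(s["tcp_pos"],Ro.from_rotvec(s["orientation"]))
np.savez("s2.npz",p=p,d=d)
c,(v,uu),A,tip,a=rodline("scene",p,d,T)
print("tip pred",tip,proj("scene",tip),"line u there",np.polyval(c,proj("scene",tip)[1]))
cv2.imwrite("pics/r2.png",cv2.resize(p[150:225,335:405],None,fx=8,fy=8,interpolation=0)[...,::-1])
E
```

```text
N 1 row [0.14, 0.06, 3.46] [-0.0008, 0.0021, -0.0045] total shift [0.14 0.06 3.46] turn [-0.001  0.002 -0.004]
clock: 7.15
tcp_pos: [0.5327, 0.2217, 0.2451]
orientation: [1.208, 2.638, 0.175]
contact_force: [-0.2, 0.1, -0.9]
grip_width: 0.0255
gripper_force: 61.1
N 1 row [-0.05, -0.15, 0.05] [0.0009, 0.0017, -0.003] total shift [-0.05 -0.15  0.05] turn [ 0.001  0.002 -0.003]
tip pred [0.5653 0.2234 0.1247] [374.4529 185.1395] line u there 375.4472771595971
```

View pics/r2.png

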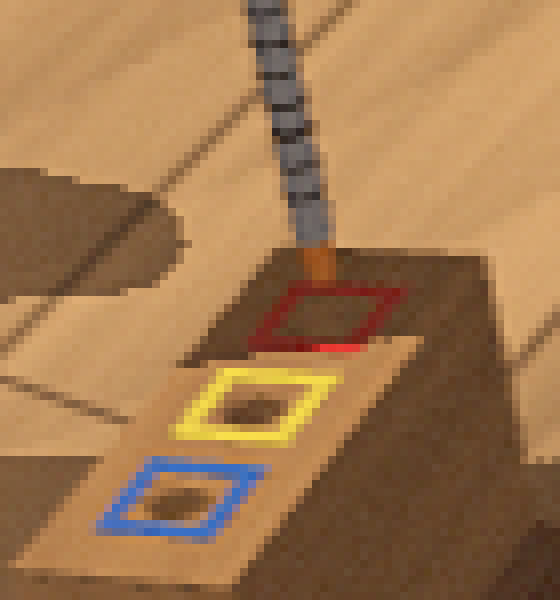

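The feeler tip is at about (374.8,183.5) and the red frame's centre at about (375.7,189). Extended along its axis, the rod meets the face a few mm on the +y/−x side of the bore, so red is near (0.568,0.218), which agrees with the top view. I'll shift there and lower the rod gently, watching the force.

```bash
cat >> h.py <<'E'
M=dict(red=np.array([.568,.218,.114]),yellow=np.array([.5705,.168,.114]),blue=np.array([.573,.118,.114]))
def st(k):
    s=monitor.get_obs();R=Ro.from_rotvec(s["orientation"]);tip=s["tcp_pos"]+R.apply([0,0,.125]);q=tip-M[k]
    e=RT.inv().apply(q);h=q@u
    print("t",round(s["clock"],2),"tip depth mm",round(-h*1000,1),"lateral tool xy mm",(e[:2]*1000).round(1),"F tool",R.inv().apply(s["contact_force"]).round(1),"M",s["moment"].round(2),"tilt",np.round((R.inv()*RT).as_rotvec(),4))
E
python3 - <<'E'
from h import *
rows(M["red"]+u*(.004+.125),RT)
E
```

```text
N 1 row [-0.43, -0.36, 0.69] [0.0015, 0.0016, -0.0027] total shift [-0.43 -0.36  0.69] turn [ 0.001  0.002 -0.003]
```

```bash
python3 -m crank '[[[-0.43,-0.36,0.4],[0.001,0.002,-0.003]],[[0,0,0],[0,0,0]],[[0,0,0],[0,0,0]]]' >/dev/null; python3 -c "from h import *;st('red')"
python3 -m crank '[[[0,0,0.3],[0,0,0]],[[0,0,0.3],[0,0,0]],[[0,0,0],[0,0,0]]]'>/dev/null; python3 -c "from h import *;st('red')"
python3 -m crank '[[[0,0,0.3],[0,0,0]],[[0,0,0],[0,0,0]]]'>/dev/null; python3 -c "from h import *;st('red')"
python3 -m crank '[[[0,0,0.2],[0,0,0]],[[0,0,0],[0,0,0]],[[0,0,0],[0,0,0]]]'>/dev/null; python3 -c "from h import *;st('red')"
```

```text
t 7.5 tip depth mm -6.5 lateral tool xy mm [ 0.1 -0.5] F tool [-0.4 -0.1  1.3] M [ 0.02  0.34 -0.02] tilt [-0.0003 -0.0005  0.0003]
t 7.8 tip depth mm 0.1 lateral tool xy mm [ 0.7 -0.8] F tool [-0.2 -0.3  0.8] M [-0.05  0.34 -0.06] tilt [-0.0012 -0.0007  0.0012]
t 8.0 tip depth mm 3.0 lateral tool xy mm [ 0.6 -0.7] F tool [0.8 0.1 1.7] M [-0.04  0.36 -0.  ] tilt [-0.001  -0.0006  0.0011]
t 8.3 tip depth mm 4.7 lateral tool xy mm [ 0.5 -0.4] F tool [ 0.6 -0.7  1. ] M [-0.01  0.38  0.04] tilt [-0.0004 -0.0006  0.001 ]
```

```bash
python3 -m crank '[[[0,0,0.3],[0,0,0]],[[0,0,0],[0,0,0]],[[0,0,0],[0,0,0]]]'>/dev/null; python3 -c "from h import *;st('red')"
python3 -m crank '[[[0,0,0.4],[0,0,0]],[[0,0,0],[0,0,0]],[[0,0,0],[0,0,0]]]'>/dev/null; python3 -c "from h import *;st('red')"
python3 -m crank '[[[0,0,0.4],[0,0,0]],[[0,0,0],[0,0,0]],[[0,0,0],[0,0,0]]]'>/dev/null; python3 -c "from h import *;st('red')"
python3 -m crank '[[[0,0,0.4],[0,0,0]],[[0,0,0],[0,0,0]],[[0,0,0],[0,0,0]]]'>/dev/null; python3 -c "from h import *;st('red')
p,d=optics.grab_frame('scene');cv2.imwrite('pics/r3.png',cv2.resize(p[130:225,335:405],None,fx=6,fy=6,interpolation=0)[...,::-1])"
```

```text
t 8.6 tip depth mm 7.8 lateral tool xy mm [ 0.5 -0.5] F tool [-0.6  0.2  0.5] M [-0.02  0.37  0.02] tilt [-0.0006 -0.0006  0.001 ]
t 8.9 tip depth mm 11.8 lateral tool xy mm [ 0.5 -0.6] F tool [0.6 0.3 1.5] M [ 0.02  0.31 -0.01] tilt [-0.0008 -0.0006  0.001 ]
t 9.2 tip depth mm 15.8 lateral tool xy mm [ 0.5 -0.5] F tool [ 0.3 -0.2  1.6] M [-0.06  0.3   0.02] tilt [-0.0007 -0.0006  0.001 ]
t 9.5 tip depth mm 19.8 lateral tool xy mm [ 0.6 -0.5] F tool [-0.6 -0.8  1.7] M [0.01 0.3  0.01] tilt [-0.0006 -0.0006  0.001 ]
```

View pics/r3.png

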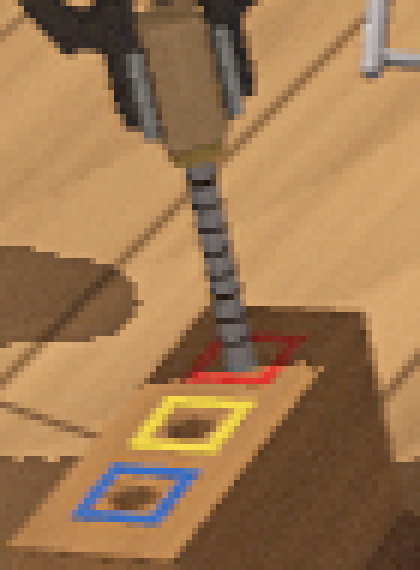

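The shaft is entering the red frame (crop (240,368)) with no side load, so it is in the bore. Going deeper.

```bash
python3 -m crank '[[[0,0.05,0.5],[0,0,0]],[[0,0.05,0.5],[0,0,0]],[[0,0,0],[0,0,0]]]'>/dev/null; python3 -c "from h import *;st('red')"
python3 -m crank '[[[0,0,0.5],[0,0,0]],[[0,0,0.5],[0,0,0]],[[0,0,0],[0,0,0]]]'>/dev/null; python3 -c "from h import *;st('red')"
python3 -m crank '[[[0,0,0.4],[0,0,0]],[[0,0,0],[0,0,0]],[[0,0,0],[0,0,0]]]'>/dev/null; python3 -c "from h import *;st('red')"
python3 -m crank '[[[0,0,0.3],[0,0,0]],[[0,0,0],[0,0,0]],[[0,0,0],[0,0,0]]]'>/dev/null; python3 -c "from h import *;st('red')"
python3 -m crank '[[[0,0,0.2],[0,0,0]],[[0,0,0],[0,0,0]],[[0,0,0],[0,0,0]]]'>/dev/null; python3 -c "from h import *;st('red')"
python3 -m crank '[[[0,0,0.2],[0,0,0]],[[0,0,0],[0,0,0]],[[0,0,0],[0,0,0]]]'>/dev/null; python3 -c "from h import *;st('red')"
```

```text
t 9.85 tip depth mm 30.5 lateral tool xy mm [ 0.7 -0. ] F tool [ 0.1 -0.8  1.5] M [-0.03  0.33 -0.02] tilt [-0.0017 -0.0006  0.0012]
t 10.15 tip depth mm 40.4 lateral tool xy mm [ 0.7 -0.1] F tool [0.1 0.5 0.4] M [0.01 0.36 0.05] tilt [-0.0018 -0.0006  0.0011]
t 10.45 tip depth mm 43.7 lateral tool xy mm [0.5 0.6] F tool [0.3 0.3 1.3] M [-0.02  0.35 -0.07] tilt [-0.0005 -0.0006  0.001 ]
t 10.75 tip depth mm 46.7 lateral tool xy mm [0.6 0.6] F tool [ 0.6 -0.9  0.8] M [-0.03  0.33 -0.03] tilt [-0.0005 -0.0006  0.001 ]
t 11.05 tip depth mm 48.7 lateral tool xy mm [0.6 0.6] F tool [ 0.4 -0.   0.3] M [-0.04  0.34  0.01] tilt [-0.0005 -0.0006  0.001 ]
t 11.35 tip depth mm 50.7 lateral tool xy mm [0.5 0.5] F tool [-0.3  0.3  1.1] M [-0.06  0.33 -0.  ] tilt [-0.0005 -0.0006  0.001 ]
```

```bash
python3 -m crank '[[[0,0,0.2],[0,0,0]],[[0,0,0],[0,0,0]],[[0,0,0],[0,0,0]]]'>/dev/null; python3 -c "from h import *;st('red')"
python3 -m crank '[[[0,0,0.2],[0,0,0]],[[0,0,0],[0,0,0]],[[0,0,0],[0,0,0]]]'>/dev/null; python3 -c "from h import *;st('red')"
python3 -m crank '[[[0,0,0.2],[0,0,0]],[[0,0,0],[0,0,0]],[[0,0,0],[0,0,0]]]'>/dev/null; python3 -c "from h import *;st('red')"
```

```text
t 11.65 tip depth mm 52.7 lateral tool xy mm [0.6 0.6] F tool [ 1.2 -0.1  0.6] M [-0.04  0.33 -0.07] tilt [-0.0005 -0.0006  0.001 ]
t 11.95 tip depth mm 54.7 lateral tool xy mm [0.6 0.6] F tool [0.8 0.9 1.7] M [-0.04  0.37  0.02] tilt [-0.0005 -0.0006  0.001 ]
t 12.25 tip depth mm 56.7 lateral tool xy mm [0.6 0.5] F tool [ 0.7 -0.5  0.9] M [-0.04  0.36  0.01] tilt [-0.0005 -0.0006  0.001 ]
```

```bash
python3 -m crank '[[[0,0,0.4],[0,0,0]],[[0,0,0],[0,0,0]],[[0,0,0],[0,0,0]]]'>/dev/null; python3 -c "from h import *;st('red')"
python3 -m crank '[[[0,0,0.2],[0,0,0]],[[0,0,0],[0,0,0]],[[0,0,0],[0,0,0]]]'>/dev/null; python3 -c "from h import *;st('red')"
python3 -m crank '[[[0,0,0.2],[0,0,0]],[[0,0,0],[0,0,0]],[[0,0,0],[0,0,0]]]'>/dev/null; python3 -c "from h import *;st('red')"
python3 -m crank '[[[0,0,0.2],[0,0,0]],[[0,0,0],[0,0,0]],[[0,0,0],[0,0,0]]]'>/dev/null; python3 -c "from h import *;st('red')"
```

```text
t 12.55 tip depth mm 60.8 lateral tool xy mm [0.6 0.4] F tool [ 0.4 -1.2  1.2] M [-0.06  0.38 -0.01] tilt [-0.0007 -0.0006  0.001 ]
t 12.85 tip depth mm 62.7 lateral tool xy mm [0.6 0.6] F tool [ 0.2 -0.1  0.8] M [-0.    0.34 -0.04] tilt [-0.0005 -0.0006  0.001 ]
t 13.15 tip depth mm 64.7 lateral tool xy mm [0.6 0.5] F tool [-0.9  0.3  0.4] M [-0.06  0.3  -0.02] tilt [-0.0005 -0.0006  0.001 ]
t 13.45 tip depth mm 66.7 lateral tool xy mm [0.5 0.6] F tool [-0.7  0.3  0.6] M [-0.06  0.31 -0.02] tilt [-0.0005 -0.0006  0.0009]
```

```bash
python3 -m crank '[[[0,0,0.2],[0,0,0]],[[0,0,0],[0,0,0]],[[0,0,0],[0,0,0]]]'>/dev/null; python3 -c "from h import *;st('red')"
python3 -m crank '[[[0,0,0.2],[0,0,0]],[[0,0,0],[0,0,0]],[[0,0,0],[0,0,0]]]'>/dev/null; python3 -c "from h import *;st('red')"
python3 -m crank '[[[0,0,0.2],[0,0,0]],[[0,0,0],[0,0,0]],[[0,0,0],[0,0,0]]]'>/dev/null; python3 -c "from h import *;st('red')"
```

```text
t 13.75 tip depth mm 68.7 lateral tool xy mm [0.5 0.5] F tool [0.2 1.1 0.7] M [-0.02  0.36  0.04] tilt [-0.0005 -0.0006  0.0009]
t 14.05 tip depth mm 70.7 lateral tool xy mm [0.6 0.5] F tool [-0.1  0.   0.8] M [-0.01  0.36  0.05] tilt [-0.0005 -0.0006  0.001 ]
t 14.35 tip depth mm 72.7 lateral tool xy mm [0.5 0.5] F tool [ 0.7 -0.3  0.7] M [ 0.    0.35 -0.01] tilt [-0.0005 -0.0006  0.0009]
```

```bash
python3 -m crank '[[[0,0,0.3],[0,0,0]],[[0,0,0],[0,0,0]],[[0,0,0],[0,0,0]]]'>/dev/null; python3 -c "from h import *;st('red')"
python3 -m crank '[[[0,0,0.2],[0,0,0]],[[0,0,0],[0,0,0]],[[0,0,0],[0,0,0]]]'>/dev/null; python3 -c "from h import *;st('red')"
python3 -m crank '[[[0,0,0.2],[0,0,0]],[[0,0,0],[0,0,0]],[[0,0,0],[0,0,0]]]'>/dev/null; python3 -c "from h import *;st('red')"
python3 -m crank '[[[0,0,0.2],[0,0,0]],[[0,0,0],[0,0,0]],[[0,0,0],[0,0,0]]]'>/dev/null; python3 -c "from h import *;st('red')"
```

```text
t 14.65 tip depth mm 75.8 lateral tool xy mm [0.6 0.5] F tool [0.2 0.4 1.6] M [-0.04  0.35 -0.03] tilt [-0.0007 -0.0006  0.001 ]
t 14.95 tip depth mm 77.7 lateral tool xy mm [0.6 0.5] F tool [ 0.3 -0.9  0.4] M [-0.01  0.3  -0.03] tilt [-0.0005 -0.0006  0.001 ]
t 15.25 tip depth mm 79.7 lateral tool xy mm [0.6 0.5] F tool [ 0.5 -0.4  1.3] M [-0.07  0.35  0.02] tilt [-0.0005 -0.0006  0.001 ]
t 15.55 tip depth mm 81.5 lateral tool xy mm [0.4 0.8] F tool [ 0.9  0.4 -1.8] M [-0.08  0.42  0.01] tilt [-0.0001 -0.0005  0.0008]
```

```bash
python3 -m crank '[[[0,0,0.2],[0,0,0]],[[0,0,0],[0,0,0]],[[0,0,0],[0,0,0]],[[0,0,0],[0,0,0]]]'>/dev/null; python3 -c "from h import *;st('red')"
python3 -m crank '[[[0,0,0.1],[0,0,0]],[[0,0,0],[0,0,0]],[[0,0,0],[0,0,0]]]'>/dev/null; python3 -c "from h import *;st('red')"
python3 -m crank '[[[0,0,0],[0,0,0]],[[0,0,0],[0,0,0]]]'>/dev/null; python3 -c "from h import *;st('red')"
```

```text
t 15.95 tip depth mm 83.5 lateral tool xy mm [0.5 0.8] F tool [ 0.2 -0.1 -4.6] M [-0.03  0.4  -0.04] tilt [-0.0001 -0.0005  0.001 ]
t 16.25 tip depth mm 84.6 lateral tool xy mm [0.5 0.8] F tool [ 0.8 -0.4 -4. ] M [-0.08  0.34  0.01] tilt [-0.0001 -0.0005  0.0009]
t 16.45 tip depth mm 84.6 lateral tool xy mm [0.5 0.8] F tool [ 0.7  0.2 -4.5] M [-0.01  0.26 -0.  ] tilt [-0.0001 -0.0005  0.001 ]
```

Red bottomed at about 80 mm, with the feeler pressed about 4 mm. Withdrawing and moving to yellow.

```bash
python3 -m crank '[[[0,0,-1],[0,0,0]],[[0,0,-3],[0,0,0]],[[0,0,-3.5],[0,0,0]],[[0,0,-2.5],[0,0,0]],[[0,0,0],[0,0,0]]]'>/dev/null; python3 -c "
from h import *;st('red');rows(M['yellow']+u*(.012+.125),RT)"
```

```text
t 16.95 tip depth mm -18.7 lateral tool xy mm [-0.   3.1] F tool [0.3 0.3 1.2] M [-0.02  0.27  0.  ] tilt [ 0.0051 -0.0006  0.0003]
N 2 row [-1.96, -1.67, 0.33] [0.0025, -0.0003, 0.0002] total shift [-3.93 -3.34  0.65] turn [ 0.005 -0.001  0.   ]
```

```bash
python3 -m crank '[[[-1.96,-1.55,0],[0,0,0]],[[-1.96,-1.55,0],[0,0,0]],[[0,0,0],[0,0,0]],[[0,0,0],[0,0,0]],[[0,0,0],[0,0,0]]]'>/dev/null; python3 -c "
from h import *;st('yellow');rows(M['yellow']+u*(.004+.125),RT)
p,d=optics.grab_frame('scene');cv2.imwrite('pics/y1.png',cv2.resize(p[150:225,335:405],None,fx=8,fy=8,interpolation=0)[...,::-1])"
```

```text
t 17.45 tip depth mm -14.9 lateral tool xy mm [1.6 0.5] F tool [0.9 0.8 0.7] M [-0.03  0.32  0.  ] tilt [-0.0012 -0.0011  0.0019]
N 1 row [-0.15, -0.06, 1.09] [-0.0012, -0.0011, 0.0019] total shift [-0.15 -0.06  1.09] turn [-0.001 -0.001  0.002]
```

View pics/y1.png

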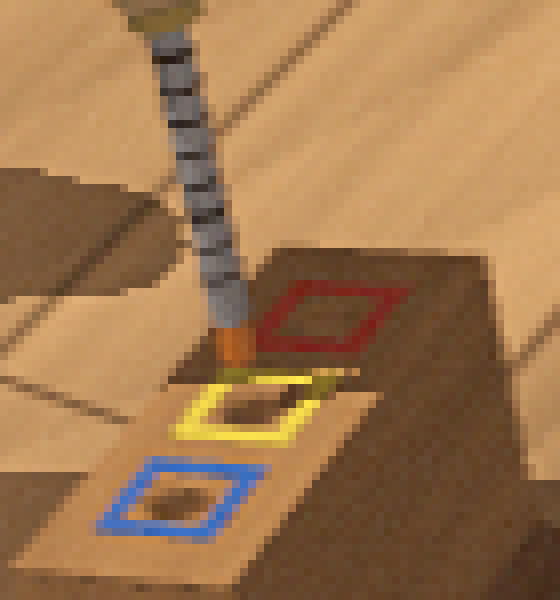

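The tip, at crop (237,356) and extended along its axis, lands about 1 px left of and above the yellow hole at (256,408). A small shift, then down.

```bash
python3 -m crank '[[[-0.25,0.03,0.9],[-0.001,-0.001,0.002]],[[0,0,0.4],[0,0,0]],[[0,0,0],[0,0,0]]]'>/dev/null; python3 -c "from h import *;st('yellow')"
python3 -m crank '[[[0,0,0.3],[0,0,0]],[[0,0,0.2],[0,0,0]],[[0,0,0],[0,0,0]]]'>/dev/null; python3 -c "from h import *;st('yellow')"
python3 -m crank '[[[0,0,0.3],[0,0,0]],[[0,0,0],[0,0,0]],[[0,0,0],[0,0,0]]]'>/dev/null; python3 -c "from h import *;st('yellow')"
python3 -m crank '[[[0,0,0.3],[0,0,0]],[[0,0,0.3],[0,0,0]],[[0,0,0],[0,0,0]]]'>/dev/null; python3 -c "from h import *;st('yellow')"
```

```text
t 17.8 tip depth mm -1.3 lateral tool xy mm [-1.6  0.1] F tool [ 0.1 -0.4  0.7] M [-0.01  0.39  0.  ] tilt [-0.0014  0.0002 -0.0006]
t 18.1 tip depth mm 2.8 lateral tool xy mm [-1.9  0.8] F tool [ 0.6 -0.4  0.9] M [-0.07  0.33  0.03] tilt [ 0.0003  0.0004 -0.001 ]
t 18.4 tip depth mm 5.6 lateral tool xy mm [-2.   0.9] F tool [0.5 0.7 0.9] M [ 0.06  0.33 -0.01] tilt [ 0.0005  0.0004 -0.001 ]
t 18.7 tip depth mm 12.1 lateral tool xy mm [-1.8  0.6] F tool [ 0.1 -0.4  0.9] M [-0.04  0.38 -0.02] tilt [-0.0002  0.0003 -0.001 ]
```

```bash
python3 -m crank '[[[0.1,0,0.5],[0,0,0]],[[0,0,0.5],[0,0,0]],[[0,0,0],[0,0,0]]]'>/dev/null; python3 -c "from h import *;st('yellow')"
python3 -m crank '[[[0,0,0.5],[0,0,0]],[[0,0,0.5],[0,0,0]],[[0,0,0],[0,0,0]]]'>/dev/null; python3 -c "from h import *;st('yellow')"
python3 -m crank '[[[0,0,0.5],[0,0,0]],[[0,0,0.5],[0,0,0]],[[0,0,0],[0,0,0]]]'>/dev/null; python3 -c "from h import *;st('yellow')"
python3 -m crank '[[[0,0,0.3],[0,0,0]],[[0,0,0.2],[0,0,0]],[[0,0,0],[0,0,0]],[[0,0,0],[0,0,0]]]'>/dev/null; python3 -c "from h import *;st('yellow')"
python3 -m crank '[[[0,0,0.2],[0,0,0]],[[0,0,0],[0,0,0]],[[0,0,0],[0,0,0]]]'>/dev/null; python3 -c "from h import *;st('yellow')"
```

```text
t 19.0 tip depth mm 22.4 lateral tool xy mm [-0.7  0.3] F tool [ 0.1 -0.2  0.4] M [-0.09  0.34  0.  ] tilt [-0.0008  0.0002 -0.0008]
t 19.3 tip depth mm 32.3 lateral tool xy mm [-0.8  0.4] F tool [ 1.1 -0.2  1. ] M [-0.02  0.39  0.01] tilt [-0.0006  0.0003 -0.0009]
t 19.6 tip depth mm 42.3 lateral tool xy mm [-0.8  0.4] F tool [0.  0.  0.3] M [-0.05  0.39 -0.02] tilt [-0.0006  0.0003 -0.0009]
t 20.0 tip depth mm 46.6 lateral tool xy mm [-1.   1.1] F tool [-0.2 -0.4  1.3] M [ 0.02  0.3  -0.  ] tilt [ 0.0007  0.0004 -0.0011]
t 20.3 tip depth mm 48.6 lateral tool xy mm [-1.  1.] F tool [-0.1  0.2  1.8] M [-0.02  0.34 -0.  ] tilt [ 0.0006  0.0004 -0.001 ]
```

```bash
python3 -m crank '[[[0,0,0.2],[0,0,0]],[[0,0,0],[0,0,0]],[[0,0,0],[0,0,0]]]'>/dev/null; python3 -c "from h import *;st('yellow')"
python3 -m crank '[[[0,0,0.2],[0,0,0]],[[0,0,0],[0,0,0]],[[0,0,0],[0,0,0]]]'>/dev/null; python3 -c "from h import *;st('yellow')"
python3 -m crank '[[[0,0,0.1],[0,0,0]],[[0,0,0],[0,0,0]],[[0,0,0],[0,0,0]]]'>/dev/null; python3 -c "from h import *;st('yellow')"
```

```text
t 20.6 tip depth mm 50.6 lateral tool xy mm [-1.  1.] F tool [0.6 0.2 0.7] M [0.02 0.34 0.03] tilt [ 0.0005  0.0004 -0.001 ]
t 20.9 tip depth mm 52.5 lateral tool xy mm [-1.   1.1] F tool [ 0.6 -0.3 -2.9] M [-0.12  0.57  0.01] tilt [ 0.0007  0.0004 -0.0011]
t 21.2 tip depth mm 53.5 lateral tool xy mm [-1.   1.1] F tool [ 0.2 -0.3 -3.5] M [-0.17  0.58 -0.07] tilt [ 0.0008  0.0004 -0.0011]
```

```bash
python3 -m crank '[[[0,0,0.1],[0,0,0]],[[0,0,0],[0,0,0]],[[0,0,0],[0,0,0]],[[0,0,0],[0,0,0]]]'>/dev/null; python3 -c "from h import *;st('yellow')"
python3 -m crank '[[[0,0,-1],[0,0,0]],[[0,0,-2],[0,0,0]],[[0,0,-2.5],[0,0,0]],[[0,0,-1.3],[0,0,0]],[[0,0,0],[0,0,0]]]'>/dev/null
python3 -m crank '[[[0,0,0],[0,0,0]],[[0,0,0],[0,0,0]]]'>/dev/null; python3 -c "
from h import *;st('yellow');rows(M['blue']+u*(.012+.125),RT)"
```

```text
t 21.6 tip depth mm 54.5 lateral tool xy mm [-1.   1.1] F tool [-0.2 -1.4 -4.5] M [-0.18  0.56 -0.  ] tilt [ 0.0008  0.0004 -0.001 ]
t 22.3 tip depth mm -12.4 lateral tool xy mm [-0.6 -0. ] F tool [-0.8 -0.5  0.5] M [-0.03  0.35 -0.05] tilt [-0.0012  0.0001 -0.0008]
N 2 row [-1.94, -1.55, 0.03] [-0.0006, 0.0001, -0.0004] total shift [-3.89 -3.1   0.05] turn [-0.001  0.    -0.001]
```

Yellow bottomed at about 51 mm, so it is the 50 mm bore and blue should be 65.

```bash
python3 -m crank '[[[-1.97,-1.52,0],[0,0,0]],[[-1.97,-1.52,0],[0,0,0]],[[0,0,0],[0,0,0]],[[0,0,0],[0,0,0]],[[0,0,0],[0,0,0]]]'>/dev/null; python3 -c "
from h import *;st('blue');rows(M['blue']+RT.apply([-.0006,.0008,0])+u*(.0+.125),RT)
p,d=optics.grab_frame('scene');cv2.imwrite('pics/b1.png',cv2.resize(p[150:225,335:405],None,fx=8,fy=8,interpolation=0)[...,::-1])"
```

```text
t 22.8 tip depth mm -12.9 lateral tool xy mm [-0.   1.7] F tool [ 0.7 -0.2  0.9] M [-0.01  0.35  0.03] tilt [ 0.     -0.0001 -0.    ]
N 1 row [-0.06, -0.09, 1.29] [0.0, -0.0001, -0.0] total shift [-0.06 -0.09  1.29] turn [ 0. -0. -0.]
```

View pics/b1.png

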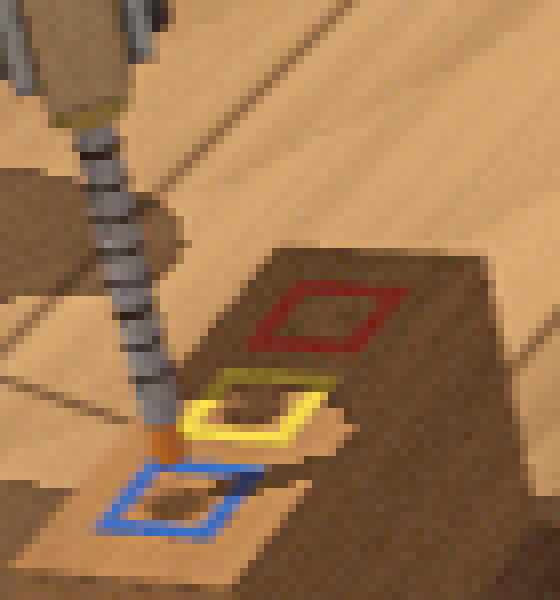

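The tip is over the blue frame, with its axis landing about 1 px from the hole centre at crop (180,500). This matches the offset seen at the other two bores, so I'll lower it.

```bash
python3 -m crank '[[[-0.08,-0.07,0.9],[0,0,0]],[[0,0,0.4],[0,0,0]],[[0,0,0],[0,0,0]]]'>/dev/null; python3 -c "from h import *;st('blue')"
python3 -m crank '[[[0,0,0.3],[0,0,0]],[[0,0,0.2],[0,0,0]],[[0,0,0],[0,0,0]]]'>/dev/null; python3 -c "from h import *;st('blue')"
python3 -m crank '[[[0,0,0.3],[0,0,0]],[[0,0,0.3],[0,0,0]],[[0,0,0],[0,0,0]]]'>/dev/null; python3 -c "from h import *;st('blue')"
```

```text
t 23.15 tip depth mm 0.6 lateral tool xy mm [-1.1 -0. ] F tool [ 0.3 -0.2  0.8] M [-0.05  0.37 -0.04] tilt [-0.0013 -0.     -0.0005]
t 23.45 tip depth mm 4.8 lateral tool xy mm [-1.6  0.6] F tool [0.5 0.3 0.9] M [-0.04  0.38 -0.04] tilt [ 0.0002  0.0003 -0.001 ]
t 23.75 tip depth mm 10.9 lateral tool xy mm [-1.6  0.4] F tool [-0.2  0.2  0.1] M [-0.05  0.33  0.01] tilt [-0.      0.0002 -0.001 ]
```

```bash
python3 -m crank '[[[0.07,0,0.5],[0,0,0]],[[0,0,0.5],[0,0,0]],[[0,0,0],[0,0,0]]]'>/dev/null; python3 -c "from h import *;st('blue')"
python3 -m crank '[[[0,0,0.5],[0,0,0]],[[0,0,0.5],[0,0,0]],[[0,0,0],[0,0,0]]]'>/dev/null; python3 -c "from h import *;st('blue')"
python3 -m crank '[[[0,0,0.5],[0,0,0]],[[0,0,0.5],[0,0,0]],[[0,0,0],[0,0,0]]]'>/dev/null; python3 -c "from h import *;st('blue')"
python3 -m crank '[[[0,0,0.4],[0,0,0]],[[0,0,0],[0,0,0]],[[0,0,0],[0,0,0]]]'>/dev/null; python3 -c "from h import *;st('blue')"
python3 -m crank '[[[0,0,0.4],[0,0,0]],[[0,0,0],[0,0,0]],[[0,0,0],[0,0,0]]]'>/dev/null; python3 -c "from h import *;st('blue')"
python3 -m crank '[[[0,0,0.4],[0,0,0]],[[0,0,0],[0,0,0]],[[0,0,0],[0,0,0]]]'>/dev/null; python3 -c "from h import *;st('blue')"
```

```text
t 24.05 tip depth mm 21.3 lateral tool xy mm [-0.7  0.1] F tool [-0.7  0.   0.2] M [ 0.02  0.3  -0.02] tilt [-0.0007  0.0001 -0.0008]
t 24.35 tip depth mm 31.3 lateral tool xy mm [-0.8  0.2] F tool [ 0.2 -0.2  1.3] M [0.02 0.32 0.01] tilt [-0.0006  0.0001 -0.001 ]
t 24.65 tip depth mm 41.3 lateral tool xy mm [-0.8  0.1] F tool [-0.6 -0.1  0.5] M [-0.04  0.29  0.04] tilt [-0.0006  0.0001 -0.0009]
t 24.95 tip depth mm 44.6 lateral tool xy mm [-1.1  0.7] F tool [ 0.8 -0.1  0.1] M [-0.02  0.37  0.  ] tilt [ 0.0005  0.0004 -0.0011]
t 25.25 tip depth mm 48.6 lateral tool xy mm [-1.   0.7] F tool [-0.7  0.2  0.8] M [-0.05  0.36 -0.04] tilt [ 0.0004  0.0004 -0.001 ]
t 25.55 tip depth mm 52.7 lateral tool xy mm [-1.   0.6] F tool [0.2 0.9 1.1] M [-0.05  0.36  0.01] tilt [ 0.0003  0.0004 -0.0011]
```

```bash
python3 -m crank '[[[0,0,0.4],[0,0,0]],[[0,0,0],[0,0,0]],[[0,0,0],[0,0,0]]]'>/dev/null; python3 -c "from h import *;st('blue')"
python3 -m crank '[[[0,0,0.4],[0,0,0]],[[0,0,0],[0,0,0]],[[0,0,0],[0,0,0]]]'>/dev/null; python3 -c "from h import *;st('blue')"
python3 -m crank '[[[0,0,0.2],[0,0,0]],[[0,0,0],[0,0,0]],[[0,0,0],[0,0,0]]]'>/dev/null; python3 -c "from h import *;st('blue')"
python3 -m crank '[[[0,0,0.2],[0,0,0]],[[0,0,0],[0,0,0]],[[0,0,0],[0,0,0]]]'>/dev/null; python3 -c "from h import *;st('blue')"
```

```text
t 25.85 tip depth mm 56.7 lateral tool xy mm [-1.   0.6] F tool [-0.4 -0.6  1.7] M [-0.05  0.31  0.  ] tilt [ 0.0003  0.0004 -0.001 ]
t 26.15 tip depth mm 60.7 lateral tool xy mm [-1.   0.6] F tool [ 0.2 -0.6  1.9] M [-0.01  0.3  -0.02] tilt [ 0.0003  0.0003 -0.0011]
t 26.45 tip depth mm 62.6 lateral tool xy mm [-1.1  0.8] F tool [-0.2 -0.4  1.1] M [-0.06  0.31  0.03] tilt [ 0.0005  0.0004 -0.001 ]
t 26.75 tip depth mm 64.4 lateral tool xy mm [-1.2  1.1] F tool [-0.6 -0.6 -1.4] M [0.04 0.4  0.01] tilt [ 0.0011  0.0006 -0.0011]
```

```bash
python3 -m crank '[[[0,0,0.2],[0,0,0]],[[0,0,0],[0,0,0]],[[0,0,0],[0,0,0]]]'>/dev/null; python3 -c "from h import *;st('blue')"
python3 -m crank '[[[0,0,0.1],[0,0,0]],[[0,0,0],[0,0,0]],[[0,0,0],[0,0,0]],[[0,0,0],[0,0,0]]]'>/dev/null; python3 -c "from h import *;st('blue')"
python3 -m crank '[[[0,0,0.05],[0,0,0]],[[0,0,0],[0,0,0]],[[0,0,0],[0,0,0]],[[0,0,0],[0,0,0]]]'>/dev/null; python3 -c "from h import *;st('blue')"
```

```text
t 27.05 tip depth mm 66.4 lateral tool xy mm [-1.2  1.1] F tool [ 1.3  0.3 -2.9] M [-0.06  0.35  0.  ] tilt [ 0.0011  0.0005 -0.001 ]
t 27.45 tip depth mm 67.5 lateral tool xy mm [-1.2  1. ] F tool [-0.4  0.  -3.1] M [ 0.04  0.28 -0.02] tilt [ 0.001   0.0005 -0.001 ]
t 27.85 tip depth mm 68.0 lateral tool xy mm [-1.1  1.1] F tool [-1.   0.4 -4.1] M [0.06 0.11 0.05] tilt [ 0.001   0.0005 -0.001 ]
```

Blue bottomed at 64 mm, so it is the 65 mm bore. I'll ease the spring off, release, and withdraw.

```bash
python3 -m crank '[[[0,0,-0.2],[0,0,0]],[[0,0,-0.15],[0,0,0]],[[0,0,0],[0,0,0]],[[0,0,0],[0,0,0]],[[0,0,0],[0,0,0]]]'>/dev/null; python3 -c "from h import *;st('blue')"
python3 -m crank '[[[0,0,0],[0,0,0]],[[0,0,0],[0,0,0]],[[0,0,0],[0,0,0]]]' 3.2 20
python3 -m crank '[[[0,0,0],[0,0,0]],[[0,0,0],[0,0,0]],[[0,0,0],[0,0,0]],[[0,0,0],[0,0,0]],[[0,0,0],[0,0,0]]]' 8.5
python3 -m crank '[[[0,0,-2],[0,0,0]],[[0,0,-3],[0,0,0]],[[0,0,-3],[0,0,0]],[[0,0,-3],[0,0,0]],[[0,0,-3],[0,0,0]]]'
python3 -m crank '[[[0,0,-2],[0,0,0]],[[0,0,0],[0,0,0]],[[0,0,0],[0,0,0]],[[0,0,0],[0,0,0]],[[0,0,0],[0,0,0]]]'
python3 - <<'E'
from h import *
p,d=optics.grab_frame("scene");q,e=optics.grab_frame("top")
cv2.imwrite("pics/f1.png",np.hstack([p[60:360,200:480],q[100:400,150:530]])[...,::-1])
E
```

```text
t 28.35 tip depth mm 64.5 lateral tool xy mm [-1.1  1. ] F tool [ 0.8  0.5 -1.6] M [ 0.15 -0.11  0.04] tilt [ 0.0009  0.0005 -0.001 ]
clock: 28.65
tcp_pos: [0.5581, 0.1168, 0.1723]
orientation: [1.206, 2.641, 0.174]
contact_force: [-0.8, 0.1, -0.4]
grip_width: 0.032
gripper_force: 0.0
clock: 29.15
tcp_pos: [0.5585, 0.117, 0.1727]
orientation: [1.206, 2.641, 0.175]
contact_force: [0.4, 0.4, -0.6]
grip_width: 0.0852
gripper_force: 0.0
clock: 29.65
tcp_pos: [0.5217, 0.1151, 0.3091]
orientation: [1.206, 2.64, 0.175]
contact_force: [0.7, 0.6, -0.3]
grip_width: 0.0852
gripper_force: 0.0
clock: 30.15
tcp_pos: [0.5166, 0.1148, 0.3259]
orientation: [1.207, 2.642, 0.172]
contact_force: [0.0, 1.2, -0.2]
grip_width: 0.0852
gripper_force: 0.0
```

View pics/f1.png

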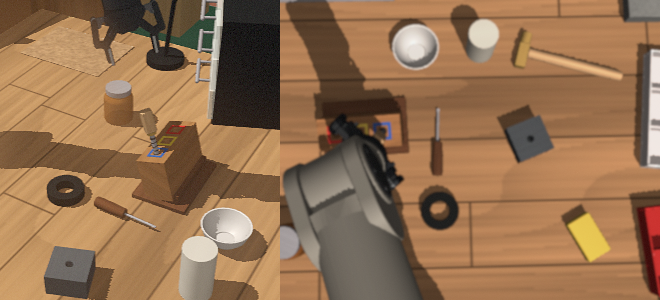

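The final picture shows the rod standing in the blue bore (crop (150,130)), the gripper clear above it, and the bystanders where they were.

```bash
python3 -c "from bench import r;print(r.hand_in())"
```

```text
the job is handed in; nothing more can be done
None
```

I sounded the bores in order: red is 80 mm, yellow 50 mm and blue 65 mm. The rod is left standing released on the bottom of the blue bore, nothing else was disturbed, and I handed the job in at about 30 s on the robot's clock.

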